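# Raise the extraction cupboard's window to its height pointer

### The arm

A 7-joint arm with a two-finger parallel gripper is mounted at the origin on the work surface. World frame = base frame: x ahead of the robot, y to its left, z up, the work surface at z = 0. Lengths are in m, angles in rad, forces in N, time in s.
With the tool pointing down it reaches from about 0.4 to 0.85 m from the base axis. Payload 10.4 kg.
Tool frame: the origin (TCP) lies between the finger pads; the fingertips stand ahead of it and the grasp point (between the pads) lies 5 mm behind it (manip.tip_extent is the z of the fingertips in the tool frame, in m); z points along the fingers, y is the line along which they close (so a half turn about z gives the same grasp; the last joint's range is limited). The gripper opens to 85 mm and grips with 20 to 120 N. Pads are 22 mm wide; open, the fingers measure 114 mm over their backs; the gripper's body (76 mm by 85 mm) begins 54 mm behind the grasp point. The pads swing forward as they close: fully open they stand 13 mm farther back than shut.
Start: joints at [-1.151, 0.332, -0.065, 1.46, 0.022, 1.35, -0.088], TCP at [0.268, 0.565, 0.214] pointing down, gripper open.
Joint ranges: [-2.6, 2.6], [-0.5, 2.12], [-1.47, 1.34], [0.16, 2.42], [-1.27, 4.41], [0.06, 2.06], [-2.6, 2.6]. Speed limits (rad/s): [2.22, 2.22, 2.79, 2.79, 3.14, 3.14, 3.14].

### API

Orientations are given as a unit quaternion [x, y, z, w].
In Python, from workcell import status, viewer, manip gives the robot as it stands.
- The arm moves only by the tool play_rows, never from a script. Its argument "plan" is one flat list of numbers, 7 for each row, row after row: the turn, a rotation vector about the tool's x, y, z in degrees, then the shift along the tool's x, y, z in m, then the opening, from 0 (shut) to 1 (fully open). In form: [ax, ay, az, dx, dy, dz, grip, ax, ay, az, dx, dy, dz, grip, ...]. A call has 1 to 20 rows; each row is the pose to reach, as a shift and turn from the pose commanded when the call began, along the tool's axes at that moment; what a row does not reach only later rows make up. A row lasts 1/8 s, in which the tool goes at most 62.5 mm and 10.7 degrees, less where a joint would pass 70% of its speed; a pose out of reach is approached as far as the arm can. A call with a gripper value outside its range is refused whole. The fingers move at their own pace and stop on an object; "squeeze" is the grip in N (left out, the last holds). Time passes only in rows, so rows that repeat a pose let the fingers close. It gives the time, the measured TCP pose, the force, the opening and the grip force at its end, in the units of the state.
- status.get_obs(): the state, without advancing time (a new reading comes with each control period).
- viewer.camera(name): name is "scene" or "top" or "wrist"; returns the picture (400x640x3 uint8, red, green, blue); there is no depth.
- viewer.camera_model(name): a dict with "fx", "fy", "cx", "cy" (pixels), "R" (3x3) and "t" (3): a world point X has camera coordinates R X + t. Camera axes: x right, y down, z forward; pixel columns grow to the right and rows downward; lengths in m; the calibration is good to about 2 mm. A picture is of the moment at which its call begins: read the wrist's pose just before it. camera_model takes no time and is no camera call; for the wrist camera it gives the pose at the moment of the call.
- manip.hand_in(): hands the job in; it is judged then, once.
The state is a dict: "clock": time; "joint_pos": joint angles; "joint_velocities": joint speeds; "tau": joint torques, N m; "position": TCP position; "ee_rot": TCP orientation; "ft_force": force on the tool from outside, world axes, zero at the start; "torque": the same for the moment, N m; "grip_width": opening from 0.0 (shut) to 1.0 (fully open); "grasp_force": force on a finger pad.
Only numpy, scipy, OpenCV 4.12 (cv2) and the standard library are available. Lean on these libraries where they do the work, as an engineer would, in place of code of your own. Each camera call takes 0.05 s, during which the arm holds its last target. There are 200 camera calls.

### The job

Open the small extraction cupboard for work: with the fingertips, push its counterweighted front window up from beneath the lip along its lower edge until the underside of the lip is level with the pointer clamped on the cupboard's right jamb, and leave it standing there. Only push: do not pinch the lip, and leave everything that stands in and around the cupboard where it is.

Things in the scene. Friction and masses are not known exactly. Their poses are not given: they have to be found in the camera images.
- cupboard: Fixed white bench-top extraction cupboard, clear sides, 460 wide, 250 deep, 580 high; front to the robot. Origin: on the work surface under the middle of the front window's pane; x points level into the cupboard, y left as seen from the robot, z up. Jamb fronts and fascia (475 up) at x = -15; jambs 35 wide at y = +-212. Rounded sill at x = -14 to +2, top 26 up. A balance stands inside.
- window (a joint): Height of the sliding front window in m: 0 closed, 0.27 fully up; it slides straight up. The underside of its lip is 50 mm + this value above the work surface. The window weighs 0.8 kg but is counterweighted: it stays wherever it is left; it moves against about 4 N of friction. Parts of its lip: window_c2 the underside, window_c3 the nose, window_c4 the upper face.
- lip_edge (a point): Middle of the front edge of the window's lip, at the height of its underside; axes as the cupboard's. Plain aluminium ledge along the window's lower edge, 360 long (y +-180), 13 thick, its edge 38 in front of the pane's mid-plane; nose rounded, 5 radius, underside flat; starts 115 to 165 up. Below it all is free down to the work surface in front of the sill.
- pointer_tip (a point): Tip of the height pointer: a small dark steel clamp (42 x 22 mm, black clamp screw on the outer side) on the right (-y) jamb; the tip lies 185 right of the cupboard's middle plane, 22 in front of the pane. Its height, 215 to 305 above the work surface, is the height asked of the lip's underside. Fixed; axes as the cupboard's.
- bottle: White plastic bottle with a black cap, 60 diameter, 150 high, loose, standing in front of one side of the cupboard. Origin under its centre.
- rock: Pale stone, about 75 x 62 x 45, loose, lying in front of the other side of the cupboard. Origin under its centre.
- beaker: Glass beaker, 64 diameter, 85 high, loose, inside the cupboard. Origin under its centre.
- chip: Small pale stone, about 50 x 42 x 32, loose on the balance pan inside the cupboard. Origin under its centre.
- rock_side: Pale stone, about 85 x 60 x 52, loose on the bench to the right of the cupboard. Origin under its centre.
- keypad_meter: Dark hand-held meter, 190 x 82 x 36, loose on the bench in front of and to the right of the cupboard. Origin under its centre.
Mind the look-alikes: they are no part of the job. Of the things like the bottle, leave any that is red; of the rest the larger one is meant.

How it is judged:
On the way, in this order (a step that is already met when the one before it is completed fails the run):
1. the fingers push the window up from beneath its lip ((contact force between the fingers and window_c2 above 1 N or contact force between the fingers and window_c3 above 1 N) and velocity of joint window above 0.005 m/s), for 0.2 s.
2. the underside of the lip is level with the pointer (z of lip_edge in the frame of pointer_tip between -0.008 and 0.008 m), for 0.2 s.
At the end, for the whole second after the job is handed in: The window stands still with the underside of its lip within 8 mm of the height of the pointer's tip, and the bottle, stones, beaker and hand-held meter are within 20 mm of where they stood, the bottle and beaker upright (all of step 2 and velocity of joint window between -0.005 and 0.005 m/s and distance of each of bottle, rock, beaker, chip, rock_side, keypad_meter from where it was at the start of the episode below 0.02 m and angle between each of bottle, beaker's own z axis and vertical below 0.2 rad); the robot touches nothing.
It fails at once if the lip is pinched: fingers press on its upper face and its underside at once (contact force between the fingers and window_c4 above 1 N and (contact force between the fingers and window_c2 above 1 N or contact force between the fingers and window_c3 above 1 N)).
It fails at once if something standing in or around the cupboard is shifted, lifted or knocked over (distance of any of bottle, rock, beaker, chip, rock_side, keypad_meter from where it was at the start of the episode above 0.03 m or angle between any of bottle, beaker's own z axis and vertical above 0.5 rad).
It also fails if it takes over 42 s, if anything falls off the work surface, if the arm or the gripper's body presses on something with over 40 N, if the wrist force passes 120 N, or if a joint passes its speed limit or range.

## Working session

There is one attempt and no reset: what is moved stays moved. The work goes in short steps, Python scripts to look and compute and a tool call to move; the robot and the scene stay as the last step left them, time stands still between calls to the robot, and variables do not carry over. Pictures are saved under pics/ and viewed, at most 10 in all, crops included, and the job is handed in when it is done.

Besides the shell and the picture viewer there is one more tool, called after "Request:" as name(argument=value, ...), one argument or row to a line, values as JSON. play_rows: Moves the arm, as the interface text tells. Its arguments: {"type":"object","properties":{"plan":{"type":"array","items":{"type":"number"}},"squeeze":{"type":"number"}},"required":["plan"]}

```bash
mkdir -p pics && ls && python3 - <<'E'
from workcell import status, viewer, manip
import cv2
o=status.get_obs(); print({k:o[k] for k in('clock','position','ee_rot','ft_force','grip_width')}, manip.tip_extent)
for n in('scene','top'):
    cv2.imwrite(f'pics/{n}0.png',viewer.camera(n)[:,:,::-1]); m=viewer.camera_model(n); print(n,m)
E
```

```text
pics
{'clock': 0.0, 'position': array([0.26761267, 0.56434226, 0.21357979]), 'ee_rot': array([ 2.19584065e-01,  9.75593292e-01, -7.37500718e-04, -1.49770126e-04]), 'ft_force': array([-0.27919345, -0.63508977, -0.23077782]), 'grip_width': 0.9987528138756377} 0.014
scene {'fx': 511.0620175076549, 'fy': 511.0620175076549, 'cx': 312.47818221271564, 'cy': 201.88699643324458, 'R': array([[ 0.38604684, -0.92243773, -0.00874468],
       [-0.8782312 , -0.36461238, -0.30946368],
       [ 0.28227255,  0.12714733, -0.95087105]]), 't': array([-0.29042919,  0.58577502,  1.18479957])}
top {'fx': 485.0476707008245, 'fy': 485.0476707008245, 'cx': 317.9640837445901, 'cy': 194.91884721504212, 'R': array([[-0.00285422, -0.99992261,  0.01210859],
       [-0.99692927,  0.00189769, -0.07828425],
       [ 0.07825522, -0.01229484, -0.99685754]]), 't': array([-0.04066833,  0.62023407,  1.3815827 ])}
```

View pics/scene0.png

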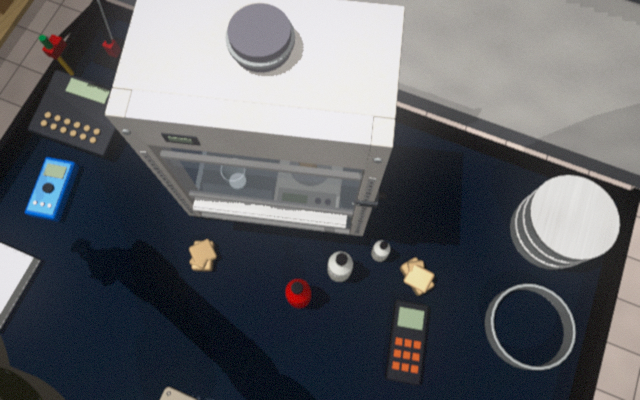

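View pics/top0.png

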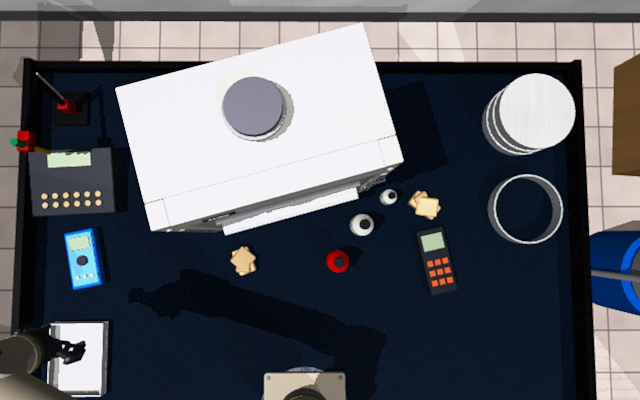

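Scene picture: the lip is the white bar (195,208)–(348,222), with the pointer clamp near (365,203). In front of it are a stone (202,255), a large white bottle (340,266), a red bottle (298,293) and a small white bottle (381,250). I'll enlarge both views.

```bash
python3 - <<'E'
import cv2,numpy as np
a=cv2.imread('pics/scene0.png')[130:300,180:400]; b=cv2.imread('pics/top0.png')[150:280,210:410]
a=cv2.resize(a,(776,600),interpolation=cv2.INTER_CUBIC)
cv2.imwrite('pics/s_crop.png',a)
cv2.imwrite('pics/t_crop.png',cv2.resize(b,None,fx=4,fy=4,interpolation=cv2.INTER_CUBIC))
E
```

```text
(no output)
```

View pics/s_crop.png

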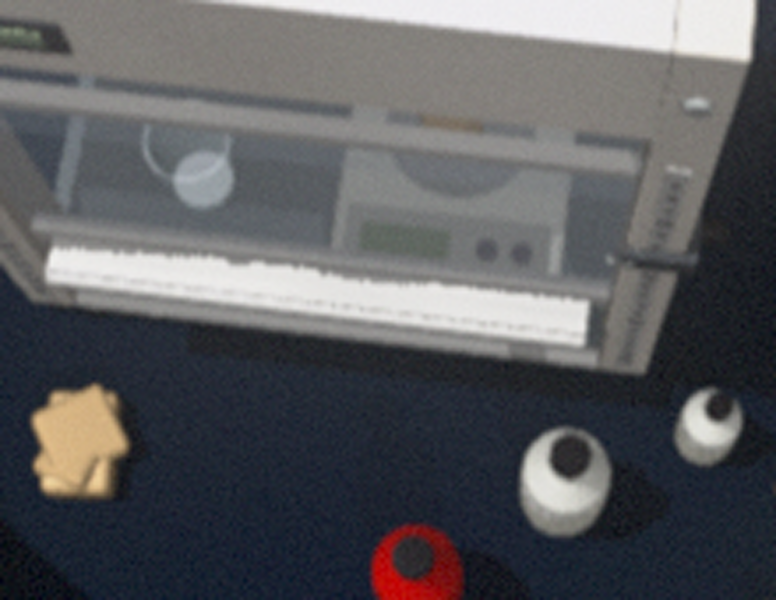

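View pics/t_crop.png

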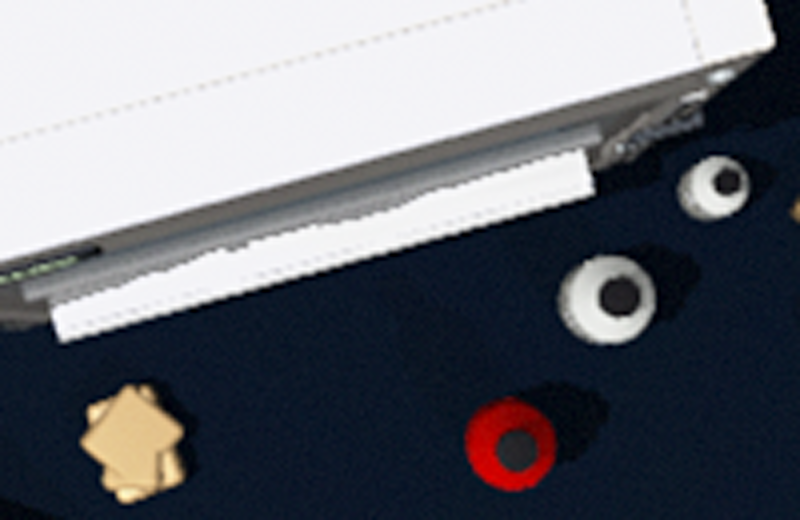

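```bash
cat > h.py <<'E'
import numpy as np
from workcell import status, viewer, manip
def ray(m,p):
    d=m['R'].T@np.array([(p[0]-m['cx'])/m['fx'],(p[1]-m['cy'])/m['fy'],1]); return -m['R'].T@m['t'], d/np.linalg.norm(d)
def plane(m,p,z): c,d=ray(m,p); return c+d*(z-c[2])/d[2]
def meet(r1,r2):
    (a,u),(b,v)=r1,r2; k=np.linalg.lstsq(np.c_[u,-v],b-a,rcond=None)[0]
    p,q=a+k[0]*u,b+k[1]*v; return (p+q)/2,np.linalg.norm(p-q)
E
python3 - <<'E'
from h import *
np.set_printoptions(precision=4,suppress=True)
S,T=viewer.camera_model('scene'),viewer.camera_model('top')
s=lambda u,v:ray(S,(180+u/3.527,130+v/3.529)); t=lambda u,v:ray(T,(210+u/4,150+v/4))
print('cams',s(0,0)[0],t(0,0)[0])
L,e1=meet(s(45,283),t(63,343)); R,e2=meet(s(585,346),t(595,193)); print('L',L,e1,'R',R,e2,np.linalg.norm(R-L))
d=R-L; th=np.arctan2(d[0],-d[1])  # cupboard y axis = from R to L
yaw=np.arctan2(-(L-R)[0],(L-R)[1]); print('yaw deg',np.degrees(yaw))
ex=np.array([np.cos(yaw),np.sin(yaw),0]); ey=np.array([-ex[1],ex[0],0])
mid=(L+R)/2; O=mid+0.038*ex; O[2]=0; print('O',O,'lip z',mid[2])
base=O-0.022*ex-0.185*ey
for name,r in(('scene tip',s(608,259)),('top tip',t(618,155))): print(name,meet(r,(base,np.array([0,0,1.]))))
c=lambda p:np.array([(p-O)@ex,(p-O)@ey,p[2]])
for n,a,b in(('bottle cap',(572,454),(621,296)),('rock',(82,440),(132,440)),('red',(412,558),(517,450)),('small',(720,405),(727,181))):
    p,e=meet(s(*a),t(*b)); print(n,p,e,'cup',c(p))
for n,p in(('keypadTL',(418,230)),('keypadBR',(457,292))): q=plane(T,p,.03); print(n,q,c(q))
E
```

```text
cams [ 0.2921 -0.205   1.3053] [ 0.5101 -0.0249  1.4263]
L [0.5039 0.1978 0.167 ] 0.000523377568771667 R [ 0.6006 -0.1474  0.1666] 0.0018707622914065623 0.35852083538667856
yaw deg 15.659862466133085
O [0.5888 0.0354 0.    ] lip z 0.16680397940552122
scene tip (array([ 0.6175, -0.1484,  0.3051]), np.float64(0.0004521632219164134))
top tip (array([ 0.6165, -0.1496,  0.2715]), np.float64(0.0029220008692588035))
bottle cap [ 0.5339 -0.1654  0.1516] 0.002131722868027904 cup [-0.1071 -0.1786  0.1516]
rock [0.4343 0.1729 0.0164] 0.0033607235545033472 cup [-0.1117  0.1741  0.0164]
red [ 0.4331 -0.0962  0.1467] 0.0007644249373847303 cup [-0.1854 -0.0847  0.1467]
small [ 0.6132 -0.244   0.107 ] 0.0027937275955378683 cup [-0.052  -0.2756  0.107 ]
keypadTL [ 0.5179 -0.3298  0.03  ] [-0.1669 -0.3325  0.03  ]
keypadBR [ 0.3411 -0.438   0.03  ] [-0.3663 -0.3889  0.03  ]
```

Bottle candidates, by scene pixel: the large white one (340,266), the red one (298,293) and the small white one (381,250). The bottle meant is (340,266), since it is white and the larger, and the crop confirms this. All of them only need to be left alone. The lip is about 0.16 up and the pointer about 0.27–0.305. Next I'll plan a roughly level tool approach from the front left.

```bash
cat >> h.py <<'E'
from scipy.spatial.transform import Rotation as Rn
np.set_printoptions(precision=4,suppress=True)
yaw=np.radians(15.66); O=np.array([.5888,.0354,0]); ex=np.array([np.cos(yaw),np.sin(yaw),0]); ey=np.array([-ex[1],ex[0],0])
def world(x,y,z): return O+x*ex+y*ey+np.array([0,0,z])
def cup(p): return np.array([(p-O)@ex,(p-O)@ey,p[2]])
def tool(phi,tau):
    f,t=np.radians([phi,tau]); z=np.array([np.cos(f)*np.cos(t),np.sin(f)*np.cos(t),-np.sin(t)]); y=np.array([-np.sin(f),np.cos(f),0])
    return np.c_[np.cross(y,z),y,z]
def row(tip,R):  # fingertip target (world), tool rotation -> turn deg, shift
    o=status.get_obs(); R0=Rn.from_quat(o['ee_rot']).as_matrix(); p=tip-.014*R[:,2]
    return np.r_[np.degrees(Rn.from_matrix(R0.T@R).as_rotvec()), R0.T@(p-o['position'])]
E
python3 - <<'E'
from h import *
for tip,R in((world(-.1,.08,.30),tool(-20,10)),(world(-.09,.05,.30),tool(-20,10))): print(tip,row(tip,R))
E
```

```text
[0.4709 0.0854 0.3   ] [ -3.8086 -79.9375  -4.4204  -0.3752  -0.3471  -0.0883]
[0.4886 0.0593 0.3   ] [ -3.8086 -79.9375  -4.4204  -0.4024  -0.3631  -0.0883]
```

Request:
play_rows(
  plan=[-1,-20,-1,-0.1,-0.1,-0.08,0,-2,-40,-2,-0.2,-0.18,-0.08,0,-2,-40,-2,-0.2,-0.18,-0.08,0,-2,-40,-2,-0.2,-0.18,-0.08,0,-2,-40,-2,-0.2,-0.18,-0.08,0,-3,-60,-3,-0.29,-0.26,-0.09,0,-3,-60,-3,-0.29,-0.26,-0.09,0,-3,-60,-3,-0.29,-0.26,-0.09,0,-4,-80,-4,-0.375,-0.345,-0.09,0,-4,-80,-4,-0.375,-0.345,-0.09,0,-4,-80,-4,-0.375,-0.345,-0.09,0,-4,-80,-4,-0.375,-0.345,-0.09,0,-4,-80,-4,-0.375,-0.345,-0.09,0,-4,-80,-4,-0.375,-0.345,-0.09,0],
  squeeze=20,
)

```text
clock: 1.85
position: [0.4596, 0.1297, 0.3448]
ee_rot: [0.17, 0.76, -0.074, 0.623]
ft_force: [-1.0, -0.5, 0.8]
grip_width: -0.002
grasp_force: 0.0
```

```bash
python3 - <<'E'
from h import *
import cv2
o=status.get_obs(); R0=Rn.from_quat(o['ee_rot']).as_matrix(); print(o['position'],R0[:,2],o['joint_pos'],cup(o['position']+.014*R0[:,2]))
print(row(world(-.1,.08,.30),tool(-20,10)))
cv2.imwrite('pics/w1.png',viewer.camera('wrist')[:,:,::-1])
E
```

```text
[0.4596 0.1297 0.3448] [ 0.9216 -0.3249 -0.2122] [-0.1298 -0.4239 -0.94    2.4128  1.201   1.1015 -0.608 ] [-0.0877  0.1178  0.3418]
[ 0.4562 -2.2802 -5.7345  0.0349 -0.0416  0.0203]
```

View pics/w1.png

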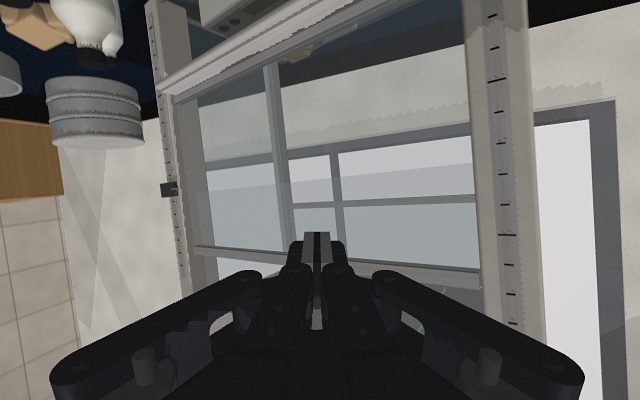

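Wrist picture (upside down): the pointer clamp is at (170,190) with its tip near (179,188). The lip runs along the top from (160,90) to (330,10). The elbow is at its limit, so I'll push further left on the lip, at y≈+0.10, where the reach is better.

```bash
python3 - <<'E'
from h import *
W=viewer.camera_model('wrist'); print(meet(ray(W,(179,188)),(world(-.022,-.185,0),np.array([0,0,1.]))), meet(ray(W,(163,92)),(world(-.038,-.18,0),np.array([0,0,1.]))))
for a in((-.085,.11,.30),(-.085,.11,.12),(-.02,.11,.12)): print(row(world(*a),tool(-20,10)))
E
```

```text
(array([ 0.6188, -0.1475,  0.3029]), np.float64(0.0033893133372825614)) (array([ 0.6046, -0.1447,  0.1682]), np.float64(0.010257409793734656))
[ 0.1568 -2.209  -5.6837  0.0393 -0.0065  0.0138]
[ 0.1568 -2.209  -5.6837  0.2144 -0.0241  0.0518]
[ 0.1568 -2.209  -5.6837  0.207   0.0145  0.1036]
```

Request:
play_rows(
  plan=[0,-2,-5,0.04,-0.005,0.014,0,0,-2,-5,0.08,-0.01,0.022,0,0,-2,-5,0.12,-0.015,0.03,0,0,-2,-5,0.16,-0.02,0.04,0,0,-2,-5,0.19,-0.022,0.046,0,0,-2,-5,0.215,-0.024,0.05,0,0,-2,-5,0.215,-0.024,0.05,0,0,-2,-5,0.215,-0.024,0.05,0],
)

```text
clock: 2.9
position: [0.4764, 0.1498, 0.1224]
ee_rot: [0.143, 0.754, -0.113, 0.631]
ft_force: [1.2, 1.8, -0.6]
grip_width: -0.0
grasp_force: 0.0
```

```bash
python3 - <<'E'
from h import *
import cv2
o=status.get_obs(); R0=Rn.from_quat(o['ee_rot']).as_matrix(); print(o['position'],R0[:,2],o['joint_pos'],o['ft_force'],cup(o['position']+.014*R0[:,2]))
for a in((-.085,.11,.12),(-.02,.11,.12)): print(row(world(*a),tool(-20,10)))
cv2.imwrite('pics/s2.png',viewer.camera('scene')[:,:,::-1])
cv2.imwrite('pics/w2.png',viewer.camera('wrist')[:,:,::-1])
a=np.hstack([cv2.imread('pics/s2.png')[100:400,60:460],cv2.resize(cv2.imread('pics/w2.png'),(400,300))]);cv2.imwrite('pics/c2.png',a)
E
```

```text
[0.4764 0.1498 0.1224] [ 0.9189 -0.3518 -0.1785] [-0.0921  0.8678 -1.116   2.4112  1.9326  2.0591 -1.148 ] [ 1.2411  1.7992 -0.5912] [-0.0663  0.1322  0.1199]
[-0.9346 -0.2754 -0.7264  0.     -0.0292 -0.0017]
[-0.9346 -0.2754 -0.7264 -0.0089  0.0096  0.0496]
```

View pics/c2.png

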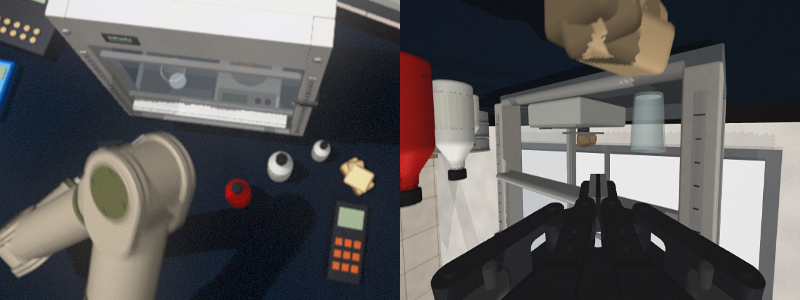

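The wrist view shows the gripper below the lip, with the stone just below it and to the side. j4 and j6 are near their limits, and moving forward relieves them. First I'll check the clearance over the stone.

```bash
python3 - <<'E'
from h import *
W=viewer.camera_model('wrist'); print('cam',cup(-W['R'].T@W['t']), 'rock', plane(W,((585-400)*1.6,70*1.333),.03))
for a in((-.045,.125,.125),(-.022,.12,.125),(-.022,.12,.16)): print(row(world(*a),tool(-20,10)))
E
```

```text
cam [-0.2161  0.2417  0.0809] rock [0.4848 0.1312 0.03  ]
[-0.7935 -0.7061  0.0702 -0.0146  0.0077  0.0213]
[-0.7935 -0.7061  0.0702 -0.0186  0.0174  0.0424]
[-0.7935 -0.7061  0.0702 -0.053   0.0173  0.0359]
```

Request:
play_rows(
  plan=[0,0,0,-0.007,0.004,0.01,0,0,0,0,-0.014,0.008,0.021,0,0,0,0,-0.017,0.012,0.032,0,0,0,0,-0.019,0.017,0.042,0,0,0,0,-0.019,0.017,0.042,0],
)

```text
clock: 3.62
position: [0.5248, 0.1477, 0.1382]
ee_rot: [0.143, 0.753, -0.114, 0.633]
ft_force: [0.1, 0.4, -0.4]
grip_width: 0.0
grasp_force: 0.0
```

```bash
cat > st.py <<'E'
from h import *
import sys
o=status.get_obs(); R0=Rn.from_quat(o['ee_rot']).as_matrix(); print(o['clock'],o['position'],R0[:,2],o['joint_pos'],o['ft_force'],'tip',cup(o['position']+.014*R0[:,2]))
for a in sys.argv[1:]: print(a,row(world(*map(float,a.split(','))),R0))
E
python3 st.py -.022,.12,.16 -.022,.12,.26
```

```text
3.625 [0.5248 0.1477 0.1382] [ 0.9194 -0.3528 -0.1737] [-0.0049  0.7974 -1.0979  2.3643  2.0107  1.9392 -1.043 ] [ 0.0778  0.3852 -0.3522] tip [-0.0202  0.1172  0.1358]
-.022,.12,.16 [ 0.      0.      0.     -0.0233  0.0015 -0.0073]
-.022,.12,.26 [ 0.      0.      0.     -0.1218  0.0024 -0.0246]
```

Request:
play_rows(
  plan=[0,0,0,-0.005,0,-0.001,0,0,0,0,-0.01,0,-0.002,0,0,0,0,-0.015,0,-0.003,0,0,0,0,-0.02,0,-0.004,0,0,0,0,-0.025,0,-0.005,0,0,0,0,-0.03,0,-0.005,0,0,0,0,-0.035,0,-0.006,0,0,0,0,-0.04,0,-0.007,0,0,0,0,-0.045,0,-0.008,0,0,0,0,-0.05,0,-0.009,0,0,0,0,-0.055,0,-0.01,0,0,0,0,-0.06,0,-0.011,0,0,0,0,-0.065,0,-0.0115,0,0,0,0,-0.07,0,-0.0125,0,0,0,0,-0.075,0,-0.013,0,0,0,0,-0.08,0,-0.014,0,0,0,0,-0.08,0,-0.014,0],
)

```text
clock: 5.75
position: [0.5239, 0.1477, 0.2188]
ee_rot: [0.142, 0.753, -0.113, 0.632]
ft_force: [0.4, -0.3, -0.2]
grip_width: 0.003
grasp_force: 0.0
```

```bash
python3 st.py -.022,.12,.26 && python3 - <<'E'
from h import *
import cv2
W=viewer.camera_model('wrist'); np.save('w3.npy',W,allow_pickle=True)
w=viewer.camera('wrist')[:,:,::-1]; cv2.imwrite('pics/w3.png',w)
cv2.imwrite('pics/w3r.png',cv2.resize(cv2.rotate(w,cv2.ROTATE_180),(800,500)))
E
```

```text
5.75 [0.5239 0.1477 0.2188] [ 0.92   -0.3509 -0.1749] [ 0.1808  0.5839 -1.3302  2.3715  1.8851  1.8234 -0.8882] [ 0.4044 -0.3462 -0.2039] tip [-0.0211  0.1174  0.2164]
-.022,.12,.26 [ 0.      0.      0.     -0.0425  0.0019 -0.0098]
```

View pics/w3r.png

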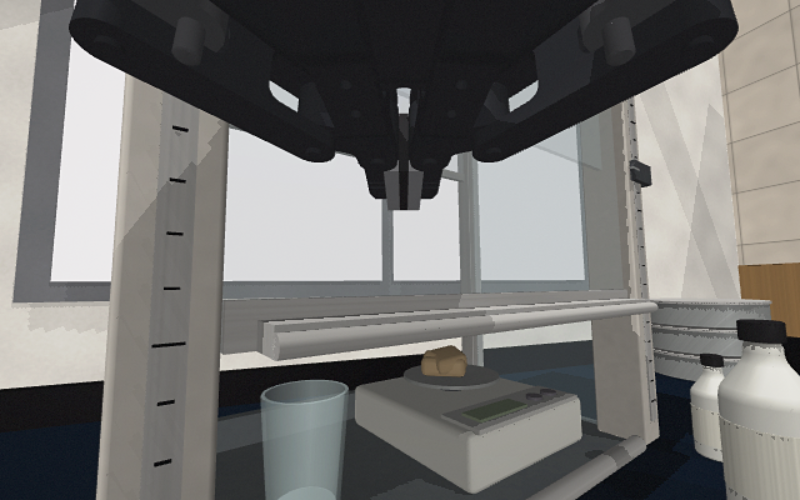

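The lip stayed low: the fingers passed up without catching it, and no force was felt. I'll measure the lip and pointer from this view.

```bash
python3 - <<'E'
from h import *
W=viewer.camera_model('wrist'); S=viewer.camera_model('scene'); T=viewer.camera_model('top'); Z=np.array([0,0,1.])
f=lambda u,v:(639-u/1.25,399-v/1.25)
print('cam',cup(-W['R'].T@W['t']))
for n,p,x,y in(('lipL',(275,358),-.038,.18),('lipR',(655,312),-.038,-.18),('tip',(632,172),-.022,-.185),('lip top L',(262,322),-.02,.18)):
    q,e=meet(ray(W,f(*p)),(world(x,y,0),Z)); print(n,cup(q),e)
s=lambda u,v:ray(S,(180+u/3.527,130+v/3.529)); t=lambda u,v:ray(T,(210+u/4,150+v/4))
for n,a,b in(('L',s(45,283),(275,358)),('L top',t(63,343),(275,358)),('R',s(585,346),(655,312)),('tip',s(608,259),(632,172))):
    q,e=meet(a,ray(W,f(*b))); print(n,cup(q),e)
o=status.get_obs(); m=W; R0=Rn.from_quat(o['ee_rot']).as_matrix(); X=o['position']+.014*R0[:,2]; c=m['R']@X+m['t']; u=m['fx']*c[0]/c[2]+m['cx'],m['fy']*c[1]/c[2]+m['cy']; print('tip px rot',(639-u[0])*1.25,(399-u[1])*1.25)
E
```

```text
cam [-0.1674  0.227   0.1805]
lipL [-0.037   0.1831  0.1552] 0.006589610876164264
lipR [-0.0355 -0.1792  0.1529] 0.00534901518690217
tip [-0.0208 -0.1846  0.2973] 0.0025664257577457583
lip top L [-0.0191  0.1831  0.1665] 0.006488390428057168
L [-0.0337  0.1842  0.1542] 0.0028773382630494135
L top [-0.0367  0.184   0.1548] 0.004923791286311555
R [-0.033  -0.1803  0.1526] 0.0014851270169041943
tip [-0.0194 -0.1848  0.2975] 6.650435582918366e-05
tip px rot 403.5283794818196 217.01559807576754
```

```bash
python3 - <<'E'
from h import *
import cv2
S=viewer.camera_model('scene');T=viewer.camera_model('top')
for n,m in(('scene',S),('top',T)):
    a=cv2.imread(f'pics/{n}0.png'); b=viewer.camera(n)[:,:,::-1]; cv2.imwrite(f'pics/{n}4.png',b)
    # brightness profile across right half of lip, where predicted lip front at y=-.12 for z=.166 and z=.25
    for z in(.153,.166,.25):
        X=world(-.038,-.12,z); c=m['R']@X+m['t']; print(n,z,m['fx']*c[0]/c[2]+m['cx'],m['fy']*c[1]/c[2]+m['cy'])
    X=world(-.03,-.12,.166); c=m['R']@X+m['t']; u=int(m['fx']*c[0]/c[2]+m['cx']); v=int(m['fy']*c[1]/c[2]+m['cy'])
    print(u,v,a[v-30:v+24:2,u].mean(1).astype(int),b[v-30:v+24:2,u].mean(1).astype(int))
    o=status.get_obs(); X=o['position']; c=m['R']@X+m['t']; print('tcp px',m['fx']*c[0]/c[2]+m['cx'],m['fy']*c[1]/c[2]+m['cy'])
s=cv2.imread('pics/scene4.png')[130:280,150:350]; t=cv2.imread('pics/top4.png')[130:280,180:380]
cv2.imwrite('pics/c4.png',np.hstack([cv2.resize(q,(400,300),interpolation=cv2.INTER_CUBIC) for q in(s,t)]))
E
```

```text
scene 0.153 319.8935138870524 226.72524263789862
scene 0.166 319.921947582247 225.24365319043594
scene 0.25 320.1210698287406 214.86802606423774
320 221 [127 118 118 117  98  92 105 119 123 137 138 224 226 226 229 204 224 157
 140 140  66  31  36  40  38  44  44] [130 117 113 113  98  95 107 119 123 137 137 224 226 227 230 204 224 156
 143 137  72  37  34  33  36  44  43]
tcp px 211.36993262985413 203.8165383176267
top 0.153 336.93820396041195 204.5284774099884
top 0.166 337.19335024306224 204.23622987302775
top 0.25 338.97717392569047 202.1930173589945
336 201 [245 244 245 244 241  96 103  93 112 138 145 230 243 242 244 239 239  13
  20  23  19  25  20  21  24  22  22] [245 245 244 245 242  95 105  94 112 138 147 230 242 242 244 239 240  12
  22  22  25  25  24  24  24  26  22]
tcp px 242.5267074240728 227.65902039452496
```

View pics/c4.png

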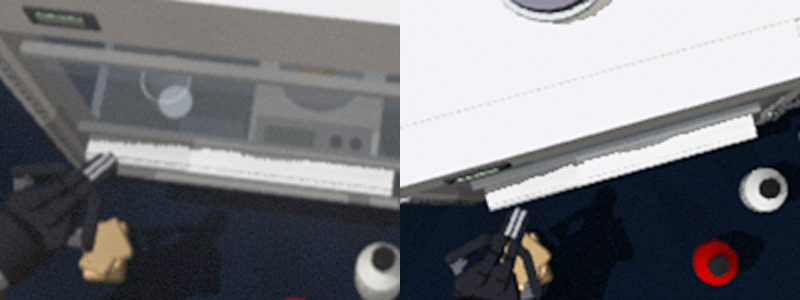

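```bash
python3 - <<'E'
from h import *
import cv2
S=viewer.camera_model('scene');T=viewer.camera_model('top');W=viewer.camera_model('wrist')
o=status.get_obs(); R0=Rn.from_quat(o['ee_rot']).as_matrix()
q,e=meet(ray(S,(150+113/2,130+153/2)),ray(T,(180+122/2,130+209/2))); print('tip seen',cup(q),e,'in tool',R0.T@(q-o['position']))
for z in(-.03,-.015,0,.014,.03):
    r=[]
    for m in(S,T,W):
        c=m['R']@(o['position']+z*R0[:,2]+0*R0[:,0])+m['t']; r+=[m['fx']*c[0]/c[2]+m['cx'],m['fy']*c[1]/c[2]+m['cy']]
    print(z,np.round(r,1))
print(manip.tip_extent,o['grip_width'],[a for a in dir(manip) if a[0]!='_'])
t=cv2.imread('pics/top4.png')[205:250,225:265];s=cv2.imread('pics/scene4.png')[190:225,190:230]
print(t[10:35:2,10:26].mean(2).astype(int))
E
```

```text
tip seen [-0.0482  0.1288  0.2464] 0.0019671240761035746 in tool [-0.0252 -0.0067 -0.0194]
-0.03 [201.1 212.3 237.8 238.9 315.9 257.1]
-0.015 [206.3 208.1 240.2 233.2 316.  244.4]
0 [211.4 203.8 242.5 227.7 316.1 233.8]
0.014 [216.1 199.9 244.7 222.5 316.1 225.4]
0.03 [221.4 195.5 247.2 216.6 316.2 217.2]
0.014 -0.005652726419533269 ['MotionError', 'hand_in', 'tip_extent']
[[110 111 120 123 123 121 122 123 122 124 126 129 126 130 120 121]
 [125 125 123 125 128 129 133 125 125 116 112 117 111 111 112 117]
 [120 119 115 113 120 117 116 120 117 184 220 215 234 243 241 240]
 [125 125 121 118 116 181 216 235 242 237 236 236 235 235 236 237]
 [215 234 243 241 239 239 237 237 238 238 239 238 239 239 239 239]
 [240 239 240 239 240 240 240 239 240 240 241 242 242 236 228 234]
 [241 239 242 242 243 243 232 219 207 229 237 223 228 232 225 214]
 [224 227 232 231 212 218 231 226 215 186 148 128 114  79  30  15]
 [222 209 185 150 127 113  74  28  16  13  18  17  22  20  19  25]
 [ 24  10  18  54  51  22  18  17  19  22  25  23  21  24  20  21]
 [ 29  39 142 183 116  86 133 122  67  24  22  25  27  18  20  21]
 [ 46 143 196 149  81 164 194 127  37  21  17  25  23  22  25  23]
 [141 200 162  79 154 195 129  33  40  29  19  19  21  20  24  19]]
```

```bash
python3 - <<'E'
from h import *
import cv2
S=viewer.camera_model('scene');T=viewer.camera_model('top');W=viewer.camera_model('wrist')
o=status.get_obs(); R0=Rn.from_quat(o['ee_rot']).as_matrix()
print('cam in tool',R0.T@(-W['R'].T@W['t']-o['position']), 'optical axis in tool', R0.T@W['R'][2])
for x in(-.011,.011):
  for z in(-.03,-.015,0,.014,.03):
    r=[]
    for m in(S,T,W):
        c=m['R']@(o['position']+z*R0[:,2]+x*R0[:,0])+m['t']; r+=[m['fx']*c[0]/c[2]+m['cx'],m['fy']*c[1]/c[2]+m['cy']]
    print(x,z,np.round(r,1))
w=cv2.imread('pics/w3.png'); a=w[215:275,275:365]; s=cv2.imread('pics/scene4.png')[185:225,190:235]; t=cv2.imread('pics/top4.png')[210:250,220:265]
cv2.imwrite('pics/c5.png',np.hstack([cv2.resize(q,(266,240),interpolation=cv2.INTER_NEAREST) for q in(s,t,a)]))
E
```

```text
cam in tool [ 0.0671  0.0004 -0.1598] optical axis in tool [-0.2673 -0.0008  0.9636]
-0.011 -0.03 [200.8 210.3 237.5 238.2 315.9 276.6]
-0.011 -0.015 [206.  206.  239.9 232.5 316.  262.3]
-0.011 0 [211.1 201.8 242.2 226.9 316.1 250.4]
-0.011 0.014 [215.8 197.9 244.4 221.7 316.1 241. ]
-0.011 0.03 [221.2 193.4 246.9 215.7 316.2 231.7]
0.011 -0.03 [201.5 214.3 238.2 239.5 315.9 236.8]
0.011 -0.015 [206.6 210.1 240.5 234.  316.  225.7]
0.011 0 [211.7 205.9 242.8 228.4 316.1 216.6]
0.011 0.014 [216.3 202.  245.  223.3 316.1 209.3]
0.011 0.03 [221.6 197.6 247.4 217.4 316.2 202.2]
```

View pics/c5.png

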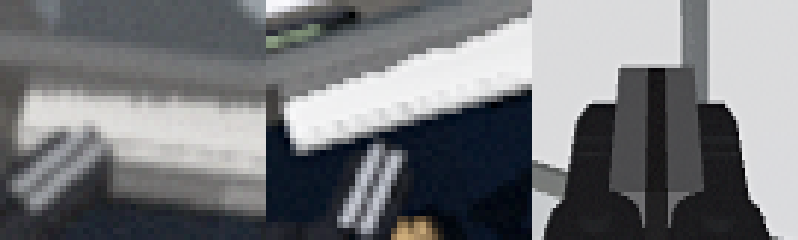

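Fingertip check: all three views put the shut fingertips about 18 mm behind the TCP, not 14 mm ahead of it. So they rose about 8 mm in front of the lip without touching it. I'll correct the offset, go back down and push in further.

```bash
sed -i 's/p=tip-.014\*R/p=tip+.018*R/' h.py && sed -i 's/+.014\*R0/-.018*R0/' st.py && python3 st.py -.055,.14,.128 -.024,.14,.128 && python3 - <<'E'
from h import *
for a in((-.06,.135,.128),(-.024,.14,.128)): print(row(world(*a),tool(-18,10)))
E
```

```text
5.9 [0.5238 0.1476 0.2182] [ 0.9198 -0.3509 -0.1755] [ 0.1799  0.5849 -1.3292  2.3717  1.8852  1.8236 -0.8885] [ 0.0651 -0.294   0.5916] tip [-0.0465  0.1361  0.2214]
-.055,.14,.128 [ 0.      0.      0.      0.0935 -0.0028  0.0074]
-.024,.14,.128 [0.     0.     0.     0.0893 0.0157 0.0319]
[-2.8367 -0.0974 -1.0028  0.0936 -0.0089  0.0064]
[-2.8367 -0.0974 -1.0028  0.0893  0.0166  0.0319]
```

Request:
play_rows(
  plan=[0,0,0,0.001,-0.005,-0.007,0,0,0,0,0.03,-0.004,-0.003,0,0,0,0,0.06,-0.003,0.001,0,0,0,0,0.093,-0.003,0.007,0,0,0,0,0.093,-0.003,0.007,0,0,0,0,0.091,0.005,0.017,0,0,0,0,0.09,0.011,0.025,0,0,0,0,0.089,0.016,0.032,0,0,0,0,0.089,0.016,0.032,0],
)

```text
clock: 7.02
position: [0.5454, 0.1574, 0.126]
ee_rot: [0.143, 0.753, -0.114, 0.632]
ft_force: [0.3, -0.2, 1.3]
grip_width: -0.001
grasp_force: 0.0
```

```bash
python3 st.py -.024,.14,.128 -.024,.14,.228; python3 - <<'E'
from h import *
import cv2
T=viewer.camera_model('top'); m=T
t=viewer.camera('top')[:,:,::-1]; cv2.imwrite('pics/top6.png',t)
w=cv2.rotate(viewer.camera('wrist')[:,:,::-1],cv2.ROTATE_180)
cv2.imwrite('pics/c6.png',np.hstack([cv2.resize(t[190:260,200:290],(386,300),interpolation=cv2.INTER_NEAREST),cv2.resize(w,(414,300))]))
E
```

```text
7.025 [0.5454 0.1574 0.126 ] [ 0.9196 -0.352  -0.1744] [-0.0358  0.8191 -1.0355  2.3159  2.0476  1.9088 -1.0365] [ 0.3189 -0.1961  1.2985] tip [-0.0231  0.1398  0.1292]
-.024,.14,.128 [ 0.      0.      0.      0.0013 -0.0004 -0.0007]
-.024,.14,.228 [ 0.      0.      0.     -0.0972  0.0006 -0.0181]
```

View pics/c6.png

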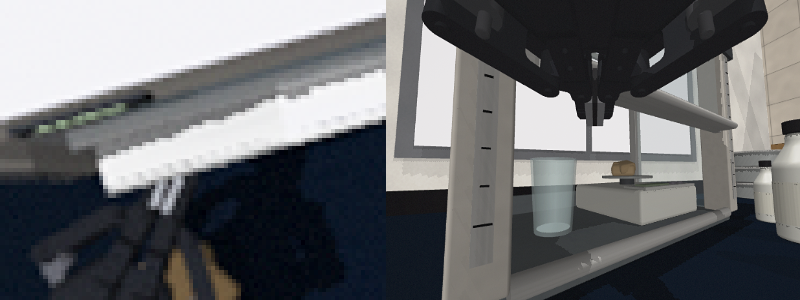

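The fingertips are now under the lip, near its left end. I'll push up slowly.

Request:
play_rows(
  plan=[0,0,0,-0.005,0,-0.001,0,0,0,0,-0.01,0,-0.002,0,0,0,0,-0.015,0,-0.003,0,0,0,0,-0.02,0,-0.004,0,0,0,0,-0.025,0,-0.005,0,0,0,0,-0.03,0,-0.005,0,0,0,0,-0.035,0,-0.006,0,0,0,0,-0.04,0,-0.007,0],
)

```text
clock: 8.12
position: [0.5446, 0.1575, 0.1661]
ee_rot: [0.142, 0.753, -0.113, 0.632]
ft_force: [-1.7, 2.5, -4.2]
grip_width: -0.004
grasp_force: 2.2
```

```bash
python3 st.py -.024,.14,.168 -.024,.14,.248; python3 - <<'E'
from h import *
import cv2
for n in('top','scene','wrist'): cv2.imwrite(f'pics/{n}7.png',viewer.camera(n)[:,:,::-1])
m=viewer.camera_model('scene'); X=world(-.03,-.12,.166); c=m['R']@X+m['t']; u=int(m['fx']*c[0]/c[2]+m['cx']); v=int(m['fy']*c[1]/c[2]+m['cy'])
for f in('scene0','scene7'): print(cv2.imread(f'pics/{f}.png')[v-30:v+24:2,u].mean(1).astype(int))
E
```

```text
8.125 [0.5446 0.1575 0.1661] [ 0.92   -0.3504 -0.1756] [ 0.0325  0.7152 -1.1303  2.3285  1.9872  1.8603 -0.9674] [-1.6619  2.5438 -4.1699] tip [-0.0239  0.1401  0.1693]
-.024,.14,.168 [ 0.      0.      0.      0.0013 -0.0001  0.0001]
-.024,.14,.248 [ 0.      0.      0.     -0.0775  0.0006 -0.0139]
[127 118 118 117  98  92 105 119 123 137 138 224 226 226 229 204 224 157
 140 140  66  31  36  40  38  44  44]
[131 121 117 129 110 111 128 140 136 221 225 226 229 220 225 173  92 105
 143 137  72  35  40  39  31  43  43]
```

Request:
play_rows(
  plan=[0,0,0,-0.005,0,-0.001,0,0,0,0,-0.01,0,-0.002,0,0,0,0,-0.015,0,-0.003,0,0,0,0,-0.02,0,-0.0035,0,0,0,0,-0.025,0,-0.0045,0,0,0,0,-0.03,0,-0.005,0,0,0,0,-0.035,0,-0.006,0,0,0,0,-0.04,0,-0.007,0,0,0,0,-0.045,0,-0.008,0,0,0,0,-0.05,0,-0.009,0,0,0,0,-0.055,0,-0.01,0,0,0,0,-0.06,0,-0.0105,0,0,0,0,-0.065,0,-0.0115,0,0,0,0,-0.07,0,-0.0125,0],
)

```text
clock: 10.02
position: [0.5445, 0.1569, 0.2373]
ee_rot: [0.142, 0.753, -0.113, 0.632]
ft_force: [0.7, 2.5, -4.1]
grip_width: 0.002
grasp_force: 1.9
```

```bash
python3 st.py -.024,.14,.238 -.024,.14,.278; python3 - <<'E'
from h import *
import cv2
np.save('W8.npy',viewer.camera_model('wrist'),allow_pickle=True)
for n in('top','scene','wrist'): cv2.imwrite(f'pics/{n}8.png',viewer.camera(n)[:,:,::-1])
m=viewer.camera_model('wrist')
def px(m,X): c=m['R']@X+m['t']; return np.round([m['fx']*c[0]/c[2]+m['cx'],m['fy']*c[1]/c[2]+m['cy']],1)
w=cv2.imread('pics/wrist8.png').mean(2).astype(int)
print('cam',cup(-m['R'].T@m['t']))
for z in(.23,.24,.25,.26,.3): print(z,px(m,world(-.038,-.17,z)),px(m,world(-.022,-.185,z)))
for y in(-.17,-.12,-.06):
    a=px(m,world(-.036,y,.245)).astype(int); print(y,a,w[a[1]-24:a[1]+26:2,a[0]])
a=px(m,world(-.022,-.185,.300)).astype(int); print(a); print(w[a[1]-14:a[1]+15:2,a[0]-24:a[0]+25:2])
E
```

```text
10.025 [0.5445 0.1569 0.2373] [ 0.92   -0.3505 -0.1754] [ 0.1959  0.5275 -1.3191  2.3228  1.8752  1.7499 -0.8362] [ 0.701   2.4985 -4.065 ] tip [-0.0241  0.1395  0.2405]
-.024,.14,.238 [0.     0.     0.     0.0025 0.0004 0.0003]
-.024,.14,.278 [ 0.      0.      0.     -0.0369  0.0008 -0.0067]
cam [-0.145   0.2301  0.1996]
0.23 [ 93.  198.8] [104.9 197. ]
0.24 [ 93.7 207.4] [105.5 205.1]
0.25 [ 94.4 216. ] [106.2 213.2]
0.26 [ 95.1 224.6] [106.8 221.2]
0.3 [ 98.  258.3] [109.4 252.9]
-0.17 [ 96 211] [197 198 200 200 201 199 200 201 200 201 201 199 201 200 203 206 208 187
 120 186 209 209 209 208 209]
-0.12 [112 215] [137 139 142 140 172 162 159 155 153 149 146 145 143 151  75  77  89 102
 117 132 173 148 147 123 118]
-0.06 [136 220] [110 110 111 111 110 111 111 111 111 114  76  76  75  75  75  75  73  91
 104 117 128 177 120 120 121]
[109 252]
[[191 191 193 190 207 207 208 207 210 209 213 109 107 143 123 153 157 111
  111 110 109 119 122 127 144]
 [190 192 191 192 205 208 212 171  70  17  29 115 109 145 121 149 157 110
  112 111 110 121 120 120 119]
 [190 191 193 191 192 208 133  48  
[... 630 characters left out ...]
55  53  50 101 108  72  85 123 164 157
  107 109 110 111 119 121 119]
 [182 181 186 182 185 187 190  54  51  53  54  52  52  96  71 123 163 155
  108 109 109 110 120 120 120]
 [181 179 183 186 186 187 186 189 187  50  47  52  56  74  60 151 172 156
  109 109 107 107 121 120 120]
 [182 183 186 186 186 187 186 186 200 205 187  50  50  55  51 115 172 160
  109 108 108 110 119 120 120]
 [185 183 185 186 186 186 185 185 199 199 197 205 137 116 146 145 170 162
  109 110 109 108 118 120 119]
 [185 186 185 186 186 186 186 184 183 197 200 203  76  61 141 143 162 116
  110 109 110 108 119 119 119]
 [186 186 187 186 186 186 184 183 184 200 201 202 134 128 141 142 158 164
  108 111 109 108 120 120 120]]
```

```bash
python3 - <<'E'
from h import *
import cv2
W=viewer.camera_model('wrist'); S=viewer.camera_model('scene'); Z=np.array([0,0,1.])
for y,p in((-.06,(136,229)),(-.12,(112,222))): print('underside',cup(meet(ray(W,p),(world(-.033,y,0),Z))[0]), meet(ray(W,p),(world(-.033,y,0),Z))[1])
w=cv2.imread('pics/wrist8.png').mean(2); a=w[234:276,94:122][::-1,::-1]
for i,r in enumerate(a): print(275-i,''.join('#' if v<45 else '+' if v<65 else '-' if v<100 else '.' for v in r))
print('cols 121..94')
s=cv2.imread('pics/scene0.png').mean(2)[196:210,344:382]
for i,r in enumerate(s): print(196+i,''.join('#' if v<45 else '+' if v<65 else '-' if v<90 else '.' for v in r))
E
```

```text
underside [-0.0347 -0.0606  0.2527] 0.0036783100712286733
underside [-0.0347 -0.1205  0.2522] 0.0036019458870228953
275 ............................
274 ............................
273 ............................
272 ............................
271 ............................
270 ............................
269 ............................
268 ............................
267 ............................
266 ............................
265 ..........--................
264 ..........+#-...............
263 ...........-................
262 ............................
261 ........-++++...............
260 .......++++++++.............
259 .......++--++++++...........
258 .......++--++++++++-........
257 .......#---++++++++++-......
256 .......+---++++++++++++.....
255 .......-.....-+++++++++.....
254 .......-----...-+++++++.....
253 .......+####+-.-+++++++.....
252 .......-###++++-+++++++-....
251 .......-+##++#+++++++++-....
250 .......-+###+++++++++++-....
249 ........++##++++++++++++....
248 ........++###+++++++++++....
247 .......-++##++++++++++++....
246 ........++##+++++++++++
[... 316 characters left out ...]
...................
235 .............--.............
234 .............##.............
cols 121..94
196 -.---..-...............--.......-+++#+
197 ------.-.-......................-++###
198 -...---.--.....................-+++###
199 -----.-.-.-..........--........-+++###
200 ------..-----........--........++++###
201 ...-.---..----....-.---.......--+-####
202 --.--.-...-------..----.----------+###
203 -----.-....-----------------------+###
204 .------....---.-++++++++---------+####
205 .-----.-.......--++++++++++++++++#####
206 .---.-----........------+-+++++++#####
207 ....--.--.........--.--....-+#########
208 ..................----.....-+#########
209 ...................--......-+#########
```

Request:
play_rows(
  plan=[0,0,0,-0.005,0,-0.001,0,0,0,0,-0.01,0,-0.002,0,0,0,0,-0.015,0,-0.003,0,0,0,0,-0.02,0,-0.0035,0,0,0,0,-0.025,0,-0.0045,0,0,0,0,-0.03,0,-0.005,0,0,0,0,-0.035,0,-0.006,0],
)

```text
clock: 11.05
position: [0.5444, 0.1564, 0.2727]
ee_rot: [0.142, 0.753, -0.114, 0.632]
ft_force: [-2.6, -1.1, -4.8]
grip_width: -0.002
grasp_force: 2.3
```

```bash
python3 st.py; python3 - <<'E'
from h import *
import cv2
for n in('top','scene','wrist'): cv2.imwrite(f'pics/{n}9.png',viewer.camera(n)[:,:,::-1])
m=viewer.camera_model('wrist')
def px(m,X): c=m['R']@X+m['t']; return np.round([m['fx']*c[0]/c[2]+m['cx'],m['fy']*c[1]/c[2]+m['cy']],1)
w=cv2.imread('pics/wrist9.png').mean(2).astype(int); print('cam',cup(-m['R'].T@m['t']))
for z in(.28,.29,.3): print(z,px(m,world(-.033,-.12,z)),px(m,world(-.033,-.06,z)),px(m,world(-.022,-.185,z)))
for y in(-.06,-.12):
    a=px(m,world(-.033,y,.288)).astype(int); print(y,a[0],a[1]-20,w[a[1]-20:a[1]+24,a[0]])
def asc(f,r0,r1,c0,c1):
    a=cv2.imread(f).mean(2)[r0:r1,c0:c1][::-1,::-1]; print(f,'cols',c1-1,'..',c0)
    for i,r in enumerate(a): print(r1-1-i,''.join('#' if v<45 else '+' if v<65 else '-' if v<100 else '.' for v in r))
asc('pics/w1.png',174,206,154,186); asc('pics/w3.png',244,280,118,146)
a=px(m,world(-.022,-.185,.3)).astype(int); asc('pics/wrist9.png',a[1]-26,a[1]+16,a[0]-16,a[0]+14)
E
```

```text
11.05 [0.5444 0.1564 0.2727] [ 0.9199 -0.3507 -0.1756] [ 0.2959  0.4036 -1.4098  2.3087  1.7998  1.6555 -0.7747] [-2.6467 -1.1494 -4.8086] tip [-0.0243  0.1391  0.2758]
cam [-0.145   0.23    0.2351]
0.28 [115.3 214.4] [139.8 219.9] [105.5 208.8]
0.29 [116.  223.7] [140.5 230.5] [106.1 216.8]
0.3 [116.7 233. ] [141.2 240.9] [106.8 224.8]
-0.06 140 208 [105 106 104 104 105 104 106  98  69  74  71  72  72  71  73  71  73  71
  72  71  72  70  82  89  96  98 103 113 116 123 144 169 140 121 122 122
 122 122 123 121 122 122 122 123]
-0.12 115 201 [150 149 149 149 150 151 152 116 153 151 150 151 152 152 153 153 111  68
  73  71  73  72  78  88  96  99 105 113 120 134 161 140 155 166 165 162
 162 160 155 155 154 153 152 149]
pics/w1.png cols 185 .. 154
205 ---.............................
204 ---.............................
203 ---.............................
202 ---......-......................
201 ---........-+-..................
200 ----............................
199 ----............................
198 ----............................
197 ----............................
196 ----....
[... 2855 characters left out ...]

217 ----....-#######++++++++-.....
216 ...........-+#######++++-.....
215 ..............--########-.....
214 ...............-###--.........
213 ..........-...................
212 ..........-...................
211 ..............-...............
210 .............-................
209 ..............................
208 .............--...............
207 .............##...............
206 ..............................
205 ..............................
204 ..............................
203 ..............................
202 ..............................
201 ...........-..................
200 ...........-..................
199 ..............................
198 ..............................
```

Request:
play_rows(
  plan=[0,0,0,-0.005,0,-0.001,0,0,0,0,-0.009,0,-0.0015,0,0,0,0,-0.013,0,-0.002,0,0,0,0,-0.013,0,-0.002,0,0,0,0,-0.013,0,-0.002,0],
)

```text
clock: 11.82
position: [0.5449, 0.1562, 0.2862]
ee_rot: [0.142, 0.753, -0.113, 0.632]
ft_force: [-0.0, 0.8, -0.2]
grip_width: -0.001
grasp_force: 0.3
```

```bash
python3 st.py -.024,.14,.27 -.10,.14,.27; python3 - <<'E'
from h import *
import cv2
cv2.imwrite('pics/wrist10.png',viewer.camera('wrist')[:,:,::-1])
m=viewer.camera_model('wrist')
def px(m,X): c=m['R']@X+m['t']; return np.round([m['fx']*c[0]/c[2]+m['cx'],m['fy']*c[1]/c[2]+m['cy']],1)
w=cv2.imread('pics/wrist10.png').mean(2).astype(int)
for z in(.295,.300,.305): print(z,px(m,world(-.033,-.12,z)),px(m,world(-.033,-.06,z)))
for y in(-.06,-.12):
    a=px(m,world(-.033,y,.3)).astype(int); print(y,a[0],a[1]-20,w[a[1]-20:a[1]+24,a[0]])
E
```

```text
11.825 [0.5449 0.1562 0.2862] [ 0.9201 -0.3509 -0.1741] [ 0.3286  0.3319 -1.4272  2.301   1.7592  1.5956 -0.7574] [-0.036   0.8155 -0.1702] tip [-0.0239  0.1387  0.2894]
-.024,.14,.27 [0.     0.     0.     0.0192 0.0008 0.0025]
-.10,.14,.27 [ 0.      0.      0.      0.0295 -0.0446 -0.0576]
0.295 [115.5 216.6] [140.  222.4]
0.3 [115.8 221.2] [140.3 227.6]
0.305 [116.2 225.9] [140.7 232.9]
-0.06 140 207 [102 103 104 102 102 100 102 103 104  78  70  70  72  70  71  70  70  70
  70  72  72  71  70  74  85  91  97  98 106 113 117 131 155 162 120 119
 119 120 120 120 120 118 119 120]
-0.12 115 201 [149 150 149 149 149 150 148 146 147 147 149 150 105 149 147 151 109  67
  69  70  70  71  70  83  91  97  98 107 116 122 148 160 131 164 162 162
 159 157 158 155 154 153 151 148]
```

The lip is now at about 0.303, level with the pointer at about 0.3025. I'll lower the fingers clear and back out.

Request:
play_rows(
  plan=[0,0,0,0.007,0,0.001,0,0,0,0,0.014,0.001,0.002,0,0,0,0,0.02,0.001,0.0025,0,0,0,0,0.022,-0.009,-0.012,0,0,0,0,0.025,-0.022,-0.03,0,0,0,0,0.0295,-0.0446,-0.0576,0,0,0,0,0.0295,-0.0446,-0.0576,0,0,0,0,0.0295,-0.0446,-0.0576,0],
)

```text
clock: 12.88
position: [0.4746, 0.1431, 0.268]
ee_rot: [0.144, 0.753, -0.116, 0.631]
ft_force: [0.2, -0.2, -0.3]
grip_width: -0.003
grasp_force: 0.0
```

```bash
python3 st.py; python3 - <<'E'
from h import *
import cv2
for n in('top','scene','wrist'): cv2.imwrite(f'pics/{n}11.png',viewer.camera(n)[:,:,::-1])
m=viewer.camera_model('wrist'); print('cam',cup(-m['R'].T@m['t']))
def px(m,X): c=m['R']@X+m['t']; return np.round([m['fx']*c[0]/c[2]+m['cx'],m['fy']*c[1]/c[2]+m['cy']],1)
w=cv2.imread('pics/wrist11.png').mean(2).astype(int)
for z in(.29,.300,.31): print(z,px(m,world(-.033,-.12,z)),px(m,world(-.033,-.06,z)),px(m,world(-.022,-.185,z)))
for y in(-.06,-.12):
    a=px(m,world(-.033,y,.3)).astype(int); print(y,a[0],a[1]-20,w[a[1]-20:a[1]+24,a[0]])
p=px(m,world(-.022,-.185,.302)).astype(int); a=w[p[1]-22:p[1]+18,p[0]-16:p[0]+20][::-1,::-1]; print('cols',p[0]+19,p[0]-16)
for i,r in enumerate(a): print(p[1]+17-i,''.join('#' if v<45 else '+' if v<65 else '-' if v<100 else '.' for v in r))
a=cv2.imread('pics/scene0.png').astype(int);b=cv2.imread('pics/scene11.png').astype(int)
d=(abs(a-b).max(2)>50).astype(np.uint8); n,_,st,_=cv2.connectedComponentsWithStats(cv2.morphologyEx(d,cv2.MORPH_OPEN,np.ones((2,2),np.uint8))); print([list(s) for s in st[1:] if s[4]>12])
E
```

```text
12.875 [0.4746 0.1431 0.268 ] [ 0.9177 -0.3559 -0.1766] [ 0.265   0.1433 -1.4674  2.4157  1.5476  1.5446 -0.867 ] [ 0.1584 -0.2114 -0.2682] tip [-0.0951  0.1452  0.2711]
cam [-0.2158  0.2366  0.2296]
0.29 [180.5 219.8] [207.1 224.8] [165.  214.5]
0.3 [180.9 227.5] [207.4 233.4] [165.4 221.3]
0.31 [181.3 235.2] [207.8 241.8] [165.7 228.1]
-0.06 207 213 [206 206 206 204 207 206 206 206 205 206 209 215  59  68  69  69  71  71
  70  70  70  70  70  83  92  98 105 113 119 146 171 132 162 173 171 171
 171 170 171 171 171 171 171 171]
-0.12 180 207 [102 105 105 104 104 105 105 103 104 104 104 104 104 106  75  69  68  69
  69  71  72  70  70  85  95  99 111 117 139 165 137 113 113 113 113 112
 113 112 112 112 113 111 111 114]
cols 184 149
239 ....................................
238 .......-............................
237 ....................................
236 ....................................
235 ....................................
234 ....................................
233 -....................-..............
232 -----...............................
231 ---------..................
[... 1176 characters left out ...]
......................
201 ...................-................
200 ....................................
[[np.int32(176), np.int32(154), np.int32(26), np.int32(7), np.int32(112)], [np.int32(177), np.int32(171), np.int32(175), np.int32(39), np.int32(2396)], [np.int32(248), np.int32(179), np.int32(7), np.int32(3), np.int32(14)], [np.int32(193), np.int32(199), np.int32(160), np.int32(30), np.int32(2040)], [np.int32(178), np.int32(221), np.int32(18), np.int32(16), np.int32(138)], [np.int32(142), np.int32(234), np.int32(8), np.int32(7), np.int32(39)], [np.int32(170), np.int32(263), np.int32(7), np.int32(9), np.int32(44)], [np.int32(9), np.int32(268), np.int32(128), np.int32(132), np.int32(7091)]]
```

Backed out, the wrist view gives the lip at 0.303 and the pointer tip at about 0.302. The fingers are clear and nothing around the cupboard was disturbed, so I'm handing in.

```bash
python3 -c "
from workcell import manip
print(manip.hand_in())"
```

```text
the job is handed in; nothing more can be done
None
```

I pushed the window up from beneath its lip until the lip's underside was within about 1–2 mm of the pointer, then backed the fingers clear and handed the job in; `hand_in` gave no verdict.

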